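# Refit the spacer stack on an orbital shaker's crank pin

### The job

The platform is off the little orbital shaker on the bench: refit its three loose spacer rings on the upright crank pin, the largest at the bottom, then the medium one, the smallest on top, each slid fully home and let go. The crank stopped at some unknown angle, so feel for the pin gently: it gives on its spring, but never press hard on it or the shaker (30 N bends the pin). Leave the dish, the bottle cap and the foil flask where they stand.

Things in the scene. Friction and masses are not known exactly. Their poses are not given: they have to be found in the camera images.
- drive: orbital shaker drive, fixed to the bench: white box 120 x 130 mm (its x by y), deck 40 mm high, low knob on its front (-x). Origin: centre of its underside. Centred on the deck: a dark steel crank disc 60 mm across, 8 mm thick, which does not turn under ordinary pushes. From the disc a steel pin stands up, 5 mm off the box's centre axis in a direction that differs every time and is not reported.
- seat (a point): point on the drive's centre axis, z up, at the height of the seat, 54 mm above the bench. The seat is the flat top of a boss 22 mm across round the pin's foot, so the pin passes 5 mm beside this point. The boss is sprung too: 4.5 N starts it down, 10.5 N takes it 4 mm down to a hard stop; let off, it comes back. At rest the spacers' undersides belong 0, 14 and 28 mm above it.
- pin_level (a point): point on the drive's centre axis at the height of the pin's top, 50 mm above the seat, 104 mm above the bench. The pin is 12 mm thick (0.75 mm play all round in a bore), top chamfered 1.2 mm, oiled, rigid sideways, but sprung: pressed on top it goes down (2 N starts it, 5.6 N at 10 mm), where it stops hard; when let off, or when a bore comes over it, it springs up again.
- spacer_large: plain aluminium spacer ring, the largest of the three: outside diameter 58 mm, 14 mm thick, a straight through bore of 13.5 mm, about 80 g, lying flat on the bench at the start. Origin: centre of its underside; z is the ring's axis.
- spacer_medium: plain aluminium spacer ring, the medium one of the three: outside diameter 46 mm, 14 mm thick, a straight through bore of 13.5 mm, about 55 g, lying flat on the bench at the start. Origin: centre of its underside; z is the ring's axis.
- spacer_small: plain aluminium spacer ring, the smallest of the three: outside diameter 34 mm, 14 mm thick, a straight through bore of 13.5 mm, about 35 g, lying flat on the bench at the start. Origin: centre of its underside; z is the ring's axis.
- petri_dish: bystander: closed round tan dish, 91 mm across, 17 mm tall, loose on the bench; origin: centre of its underside
- bottle_cap: bystander: solid blue screw cap, 34 mm across, 14 mm tall, no hole through it, loose among the spacers; origin: centre of its underside
- foil_flask: bystander: small foil-wrapped flask, 70 mm across, 78 mm tall, loose on the bench; origin: centre of its underside

How it is judged:
By the outcome, as a careful person would: the job done as asked, in the order asked, and still so for the second after the job is handed in, with the robot touching nothing.
It also fails if it takes over 72 s, if anything falls off the work surface, if the arm or the gripper's body presses on something with over 40 N, if the wrist force passes 120 N, or if a joint passes its speed limit or range.

### The arm

A 7-joint arm with a two-finger parallel gripper is mounted at the origin on a cart in front of the work surface, level with it; the furniture and walls round the work are solid. World frame = base frame: x ahead of the robot, y to its left, z up, the work surface at z = 0. Lengths are in m, angles in rad, forces in N, time in s.
With the tool pointing down it reaches from about 0.35 to 0.9 m from the base axis. Payload 8.1 kg.
Tool frame: the origin (TCP) lies on the centre line of the jaws, within the pads' length; the fingertips stand 17 mm ahead of it and the grasp point (between the pads) lies 2 mm behind it; z points along the fingers, y is the direction in which the jaws open and shut (so a half turn about z gives the same grasp; the last joint's range is limited). The gripper opens to 92 mm and grips with 3 to 60 N. Pads are 19 mm wide; open, the fingers measure 130 mm over their backs; the gripper's body (75 mm by 190 mm) begins 47 mm behind the grasp point.
Start: joints at [-1.449, 0.434, 0.025, 1.573, -0.012, 1.134, -0.075], TCP at [0.139, 0.609, 0.244] pointing down, gripper open.
Joint ranges: [-2.62, 2.62], [-0.44, 2.09], [-1.27, 1.32], [0.08, 2.57], [-1.32, 4.46], [0.12, 2], [-2.74, 2.74]. Speed limits (rad/s): [2.22, 2.22, 3.01, 3.01, 3.14, 3.14, 3.14].

### API

Orientations are given as a rotation vector (axis times angle).
In Python, from cell import arm, imaging, job gives the robot as it stands.
- The arm moves only by the tool jog_arm, never from a script. Its argument "moves" is a list of rows, each an object with "fingers": the closure, from -1 (fully open) to 1 (shut); "xyz": the shift along the tool's x, y, z in cm, a list of three; "angular": the turn, a rotation vector about the tool's x, y, z in rad, a list of three. In form: [{"fingers": fingers, "xyz": [dx, dy, dz], "angular": [ax, ay, az]}, ...]. A call has 1 to 12 rows; each row is the pose to reach, as a shift and turn from the pose commanded when the call began, along the tool's axes at that moment; what a row does not reach only later rows make up. A row lasts 1/8 s, in which the tool goes at most 62.5 mm and 10.7 degrees, less where a joint would pass 70% of its speed; a pose out of reach is approached as far as the arm can. A call with a gripper value outside its range is refused whole. The fingers move at their own pace and stop on an object; "grip_force" is the grip in N (left out, the last holds). Time passes only in rows, so rows that repeat a pose let the fingers close. It gives the time, the measured TCP pose, the force and the opening at its end, in the units of the state.
- arm.observe(): the state, without advancing time (a new reading comes with each control period).
- imaging.get_image(name): name is "scene" or "top" or "wrist"; returns the picture (480x640x3 uint8, red, green, blue); there is no depth.
- imaging.camera_params(name): a dict with "fx", "fy", "cx", "cy" (pixels), "rvec" (rotation vector, rad) and "tvec" (3), from world to camera coordinates, as OpenCV has them; the wrist camera has in their place "hand_eye" (4x4, takes a point from camera to tool coordinates, whose origin is the TCP and whose axes are the flange's). Camera axes: x right, y down, z forward; pixel columns grow to the right and rows downward; lengths in m; the calibration is good to about 2 mm. A picture is of the moment at which its call begins: read the wrist's pose just before it. camera_params takes no time and is no camera call.
- job.sign_off(): hands the job in, once; it reports no verdict.
The state is a dict: "clock": time; "joints": joint angles; "dq": joint speeds; "joint_efforts": joint torques, N m; "position": TCP position; "ee_rot": TCP orientation; "force": force on the tool from outside, world axes, zero at the start; "ft_torque": the same for the moment, N m; "width": opening from 0.0 (shut) to 1.0 (fully open).
Only numpy, scipy, OpenCV 4.12 (cv2) and the standard library are available. Lean on these libraries where they do the work, as an engineer would, in place of code of your own. Each camera call takes 0.05 s, during which the arm holds its last target. There are 200 camera calls.

## Working session

There is one attempt and no reset: what is moved stays moved. The work goes in short steps, Python scripts to look and compute and a tool call to move; the robot and the scene stay as the last step left them, time stands still between calls to the robot, and variables do not carry over. Pictures are saved under pics/ and viewed, about 8 in all and at most 12, crops included, and the job is handed in when it is done.

Besides the shell and the picture viewer there is one more tool, called in YAML: its name, and indented under it one key for each argument. jog_arm: Moves the arm, as the interface text tells. Its arguments: {"type":"object","properties":{"moves":{"type":"array"},"grip_force":{"type":"number"}},"required":["moves"]}

```bash
mkdir -p pics; ls; python3 - <<'E'
from cell import arm, imaging
import cv2, numpy as np
s=arm.observe(); print({k:np.round(v,3) for k,v in s.items()})
for n in ("top","scene","wrist"):
    im=imaging.get_image(n); cv2.imwrite(f"pics/{n}0.png",im[:,:,::-1]); print(n,imaging.camera_params(n))
E
```

```text
pics
{'clock': np.float64(0.0), 'joints': array([-1.449,  0.435,  0.025,  1.574, -0.012,  1.134, -0.075]), 'dq': array([-0.   ,  0.   ,  0.001, -0.002, -0.001,  0.001,  0.001]), 'joint_efforts': array([-1.0000e-03, -6.6784e+01,  9.8500e-01, -3.1447e+01, -6.1000e-02,
        4.3000e-02,  0.0000e+00]), 'position': array([0.139, 0.609, 0.243]), 'ee_rot': array([-3.520e-01, -3.122e+00,  2.000e-03]), 'force': array([-0.194, -0.446, -0.105]), 'ft_torque': array([-0.029,  0.03 , -0.04 ]), 'width': np.float64(0.999)}
top {'fx': 463.8471557620703, 'fy': 463.8471557620703, 'cx': 320.5191464289934, 'cy': 232.88360883309554, 'rvec': array([ 2.12669112, -2.14580608,  0.09450485]), 'tvec': array([0.12881135, 0.58043992, 0.87973408])}
scene {'fx': 483.02269952587693, 'fy': 483.02269952587693, 'cx': 314.9164698723711, 'cy': 232.98165495863472, 'rvec': array([ 0.6927927 , -2.62156586,  1.12696387]), 'tvec': array([0.55109707, 0.19373378, 0.75832993])}
wrist {'fx': 375.8420991742548, 'fy': 375.8420991742548, 'cx': 320.5697914491406, 'cy': 239.2662882640673, 'hand_eye': array([[-2.68341422e-04, -9.59280145e-01, -2.82456247e-01,
         7.68612285e-02],
       [ 9.99999701e-01, -5.26235858e-05, -7.71307357e-04,
         1.51298151e-03],
       [ 7.25035972e-04, -2.82456369e-01,  9.59279872e-01,
        -1.40771972e-01],
       [ 0.00000000e+00,  0.00000000e+00,  0.00000000e+00,
         1.00000000e+00]])}
```

View pics/top0.png

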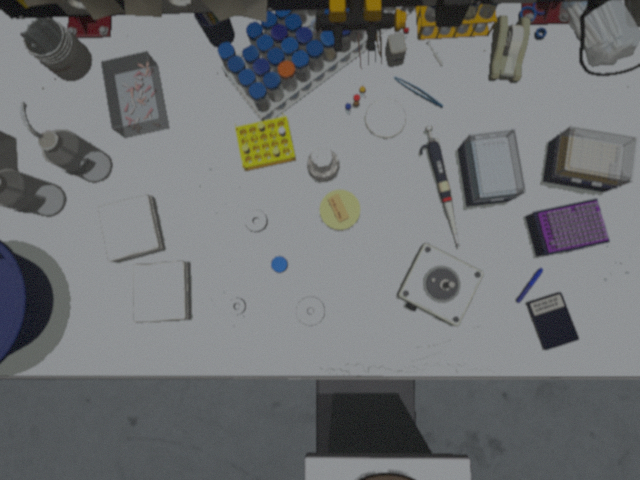

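View pics/scene0.png

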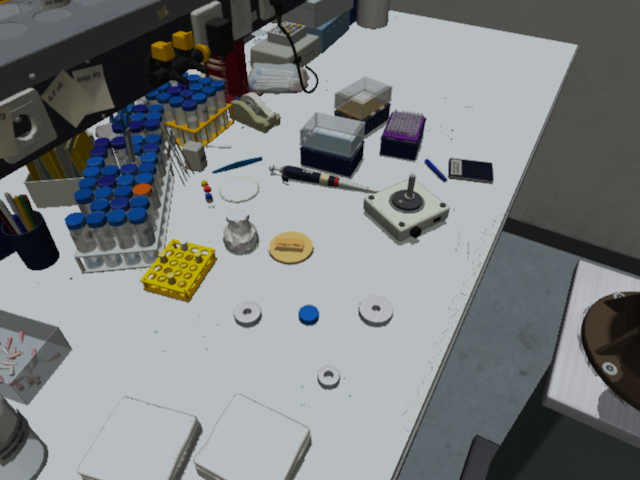

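Top view: drive at about (440,284), large ring (310,311), medium (257,221), small (239,306), cap (279,264), dish (340,210) and flask (322,165). The scene view shows the pin top at about (411,178) and the rings at (376,310), (247,313) and (328,377).

```bash
cat > h.py <<'E'
import numpy as np, cv2
from scipy.spatial.transform import Rotation as R
from cell import arm, imaging
def cam(n,s=None):
    p=imaging.camera_params(n); K=np.array([[p['fx'],0,p['cx']],[0,p['fy'],p['cy']],[0,0,1]])
    if n=='wrist':
        T=np.eye(4);T[:3,:3]=R.from_rotvec(s['ee_rot']).as_matrix();T[:3,3]=s['position'];T=T@p['hand_eye']
        return K,T[:3,:3],T[:3,3]
    r=R.from_rotvec(p['rvec']).as_matrix().T
    return K,r,-r@p['tvec']
def cast(c,uv,z):
    K,r,o=c; d=r@np.linalg.solve(K,[uv[0],uv[1],1]); return o+d*(z-o[2])/d[2]
def proj(c,P):
    K,r,o=c; q=K@(r.T@(np.asarray(P)-o)); return q[:2]/q[2]
E
python3 - <<'E'
from h import *
t=cam('top');s=cam('scene')
for n,a,b in (('large',(310,311),(376,307)),('med',(257,221),(247,310)),('small',(239,306),(328,374)),('cap',(279,264),(309,311))):
    print(n,cast(t,a,.014),cast(s,b,.014))
print('drive',cast(t,(440,284),.048),'pin',cast(t,(445,285),.104),cast(s,(411,178),.104))
print('dish',cast(t,(340,210),.017),'flask',cast(t,(322,165),.05))
a=cv2.imread('pics/top0.png'); b=cv2.imread('pics/scene0.png')
z=lambda i,u,v,w,h:cv2.resize(i[v:v+h,u:u+w],(400,300),interpolation=cv2.INTER_CUBIC)
cv2.imwrite('pics/c.png',np.vstack([np.hstack([z(a,390,234,100,75),z(b,355,170,100,75)]),np.hstack([z(a,220,200,160,120),z(b,225,285,180,115)])]))
E
```

```text
large [0.42784742 0.14666232 0.014     ] [0.43261624 0.14622551 0.014     ]
med [0.61107104 0.25524394 0.014     ] [0.6178639  0.25848827 0.014     ]
small [0.43846214 0.28974774 0.014     ] [0.44295152 0.29621203 0.014     ]
cap [0.52224126 0.20933383 0.014     ] [0.52648849 0.20906787 0.014     ]
drive [ 0.47904427 -0.10535414  0.048     ] pin [ 0.47624749 -0.10222829  0.104     ] [ 0.4802304  -0.10158516  0.104     ]
dish [0.6311719  0.08441389 0.017     ] flask [0.71696793 0.1193811  0.05      ]
```

View pics/c.png

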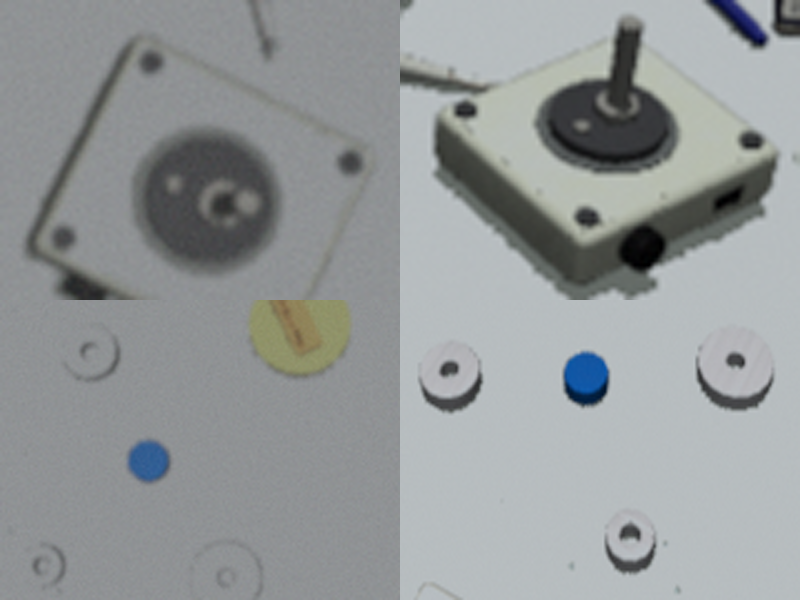

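jog_arm:
  moves:
    - {"fingers": -1,"xyz": [-49.2,-62.2,2.4],"angular": [0,0,-0.225]}
    - {"fingers": -1,"xyz": [-49.2,-62.2,2.4],"angular": [0,0,-0.225]}
    - {"fingers": -1,"xyz": [-49.2,-62.2,2.4],"angular": [0,0,-0.225]}
    - {"fingers": -1,"xyz": [-49.2,-62.2,2.4],"angular": [0,0,-0.225]}
    - {"fingers": -1,"xyz": [-49.2,-62.2,2.4],"angular": [0,0,-0.225]}
    - {"fingers": -1,"xyz": [-49.2,-62.2,2.4],"angular": [0,0,-0.225]}
    - {"fingers": -1,"xyz": [-49.2,-62.2,2.4],"angular": [0,0,-0.225]}
    - {"fingers": -1,"xyz": [-49.2,-62.2,2.4],"angular": [0,0,-0.225]}
    - {"fingers": -1,"xyz": [-49.2,-62.2,2.4],"angular": [0,0,-0.225]}
    - {"fingers": -1,"xyz": [-49.2,-62.2,2.4],"angular": [0,0,-0.225]}
    - {"fingers": -1,"xyz": [-49.2,-62.2,2.4],"angular": [0,0,-0.225]}
    - {"fingers": -1,"xyz": [-49.2,-62.2,2.4],"angular": [0,0,-0.225]}

```text
clock: 1.65
position: [0.4622, -0.0693, 0.2211]
ee_rot: [-0.001, 3.141, 0.001]
force: [1.3, 0.1, 0.8]
width: 1.0
```

jog_arm:
  moves:
    - {"fingers": -1,"xyz": [-1.6,-3.5,0],"angular": [0,0,0]}
    - {"fingers": -1,"xyz": [-1.6,-3.5,0],"angular": [0,0,0]}
    - {"fingers": -1,"xyz": [-1.6,-3.5,0],"angular": [0,0,0]}
    - {"fingers": -1,"xyz": [-1.6,-3.5,0],"angular": [0,0,0]}

```text
clock: 2.15
position: [0.4772, -0.1011, 0.2209]
ee_rot: [0.003, -3.141, -0.001]
force: [0.0, -0.0, 0.8]
width: 1.0
```

```bash
python3 - <<'E'
from h import *
s=arm.observe(); im=imaging.get_image('wrist')[:,:,::-1]; cv2.imwrite('pics/w1.png',im)
np.save('w1.npy',np.r_[s['position'],s['ee_rot']]); print(s['position'],s['ee_rot'],s['clock'])
c=cam('wrist',s); print(proj(c,[.48,-.107,.104]))
print(cast(cam('top'),(452,284.75),.104),cast(cam('scene'),(412,175.5),.104))
E
```

```text
[ 0.47720669 -0.101132    0.22092407] [ 3.45116447e-03 -3.14112948e+00 -1.20593095e-03] 2.15
[310.3111135  243.96345223]
[ 0.47660641 -0.11469623  0.104     ] [ 0.48149502 -0.1100106   0.104     ]
```

View pics/w1.png

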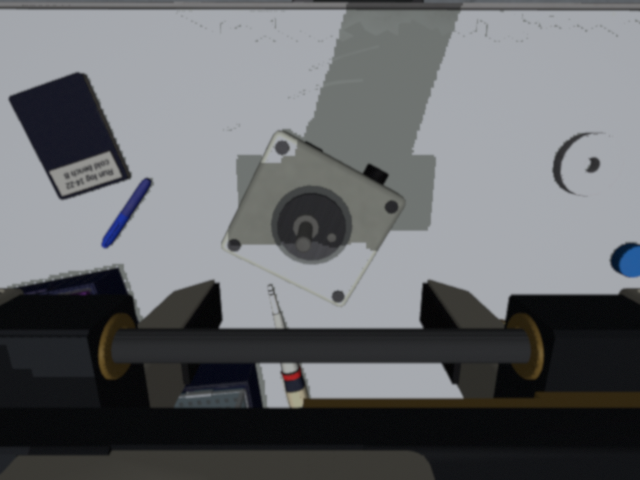

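The wrist view shows the boss at about (306,226), the pin top at about (304,243), and the large ring's bore at (592,165).

```bash
python3 - <<'E'
from h import *
im=cv2.imread('pics/w1.png'); c=im[180:270,260:360]
c=cv2.convertScaleAbs(c,alpha=1.6)
cv2.imwrite('pics/c2.png',cv2.resize(c,(800,720)[:2] if 0 else (660,594),interpolation=cv2.INTER_CUBIC))
E
```

```text
(no output)
```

View pics/c2.png

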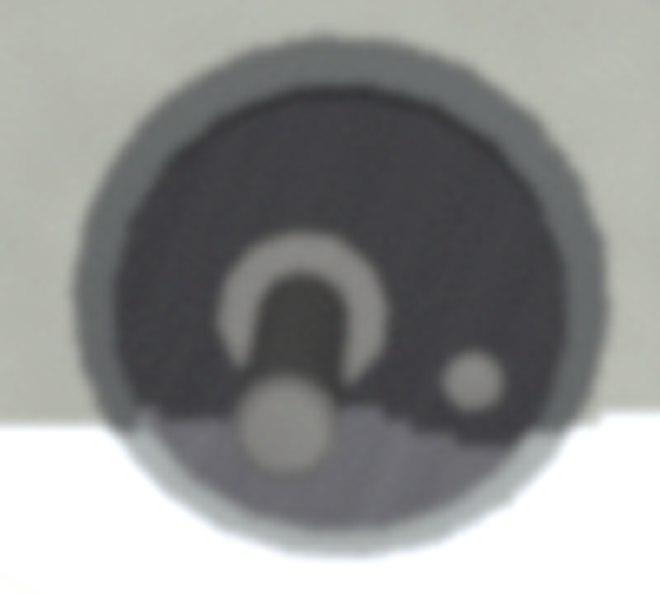

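```bash
python3 - <<'E'
from h import *
a=np.load('w1.npy'); c=cam('wrist',dict(position=a[:3],ee_rot=a[3:]))
print(cast(c,(303.06,243.67),.104),cast(c,(305.3,227.3),.054),cast(c,(592,165),.014))
E
```

```text
[ 0.4797898  -0.11219909  0.104     ] [ 0.48064251 -0.11254774  0.054     ] [0.43189086 0.14765688 0.014     ]
```

jog_arm:
  moves:
    - {"fingers": -1,"xyz": [4.6,24.9,9],"angular": [0,0,0]}
    - {"fingers": -1,"xyz": [4.6,24.9,9],"angular": [0,0,0]}
    - {"fingers": -1,"xyz": [4.6,24.9,9],"angular": [0,0,0]}
    - {"fingers": -1,"xyz": [4.6,24.9,9],"angular": [0,0,0]}
    - {"fingers": -1,"xyz": [4.6,24.9,9],"angular": [0,0,0]}
    - {"fingers": -1,"xyz": [4.6,24.9,9],"angular": [0,0,0]}
    - {"fingers": -1,"xyz": [4.6,24.9,9],"angular": [0,0,0]}
    - {"fingers": -1,"xyz": [4.6,24.9,9],"angular": [0,0,0]}
    - {"fingers": -1,"xyz": [4.6,24.9,9],"angular": [0,0,0]}

```text
clock: 3.32
position: [0.432, 0.1455, 0.1314]
ee_rot: [0.003, 3.141, 0.0]
force: [-0.8, -0.3, -0.1]
width: 1.002
```

```bash
python3 - <<'E'
from h import *
s=arm.observe(); im=imaging.get_image('wrist')[:,:,::-1]; cv2.imwrite('pics/w2.png',im)
np.save('w2.npy',np.r_[s['position'],s['ee_rot']]); print(s['position'],s['ee_rot'],s['clock'])
cv2.imwrite('pics/c3.png',np.hstack([cv2.resize(im,(400,300)),cv2.resize(im[200:290,240:360],(400,300),interpolation=cv2.INTER_CUBIC)]))
E
```

```text
[0.43199106 0.14551592 0.13140405] [2.69420493e-03 3.14096281e+00 4.36948003e-04] 3.325
```

View pics/c3.png

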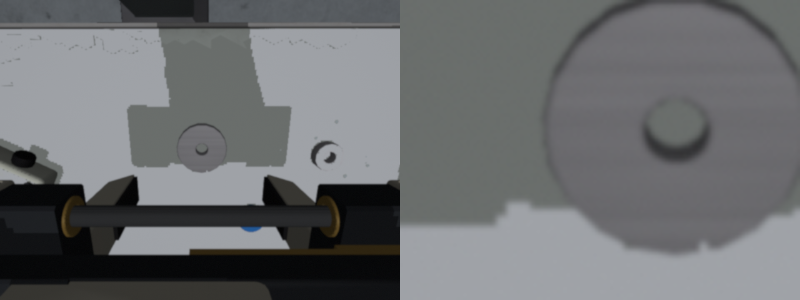

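```bash
python3 - <<'E'
from h import *
a=np.load('w2.npy'); c=cam('wrist',dict(position=a[:3],ee_rot=a[3:]))
print(cast(c,(322.6,238.4),.014))
im=cv2.imread('pics/w2.png',0)
for th in (60,70,80,90):
    m=(im[215:260,300:345]<th).astype(np.uint8); print(th,[tuple(np.round(v,1)) for v in [cv2.fitEllipse(max(cv2.findContours(m,0,1)[0],key=len))[0]] ] if m.sum()>20 else 0, im[238,322])
E
```

```text
[0.43088416 0.14839792 0.014     ]
60 [(np.float64(22.4), np.float64(24.2))] 108
70 [(np.float64(22.4), np.float64(23.8))] 108
80 [(np.float64(22.4), np.float64(23.9))] 108
90 [(np.float64(22.6), np.float64(25.0))] 108
```

jog_arm:
  moves:
    - {"fingers": -1,"xyz": [0,0,7],"angular": [0,0,0]}
    - {"fingers": -1,"xyz": [0,0,7],"angular": [0,0,0]}
    - {"fingers": -1,"xyz": [0,0,7],"angular": [0,0,0]}
    - {"fingers": -1,"xyz": [0,0,7],"angular": [0,0,0]}

```text
clock: 3.88
position: [0.4326, 0.1467, 0.0626]
ee_rot: [0.0, 3.14, 0.002]
force: [0.2, 0.1, 0.3]
width: 1.002
```

jog_arm:
  grip_force: 8
  moves:
    - {"fingers": -1,"xyz": [0.17,0.16,2.5],"angular": [0,0,0]}
    - {"fingers": -1,"xyz": [0.17,0.16,4.3],"angular": [0,0,0]}
    - {"fingers": -1,"xyz": [0.17,0.16,4.3],"angular": [0,0,0]}
    - {"fingers": 1,"xyz": [0.17,0.16,4.3],"angular": [0,0,0]}
    - {"fingers": 1,"xyz": [0.17,0.16,4.3],"angular": [0,0,0]}
    - {"fingers": 1,"xyz": [0.17,0.16,4.3],"angular": [0,0,0]}
    - {"fingers": 1,"xyz": [0.17,0.16,4.3],"angular": [0,0,0]}
    - {"fingers": 1,"xyz": [0.17,0.16,4.3],"angular": [0,0,0]}

```text
clock: 4.88
position: [0.43, 0.1481, 0.0183]
ee_rot: [-0.0, 3.141, 0.0]
force: [-1.2, 0.8, 6.2]
width: 0.639
```

```bash
cat > v.py <<'E'
import sys
from h import *
def snap(n,u,v,w,h):
    s=arm.observe(); im=imaging.get_image('wrist')[:,:,::-1]; cv2.imwrite(f'pics/{n}.png',im)
    np.save(n+'.npy',np.r_[s['position'],s['ee_rot']]); print(s['position'],s['ee_rot'],s['clock'],s['width'],s['force'])
    cv2.imwrite(f'pics/{n}c.png',np.hstack([cv2.resize(im,(400,300)),cv2.resize(cv2.convertScaleAbs(im[v:v+h,u:u+w],alpha=1.4),(400,300),interpolation=cv2.INTER_CUBIC)]))
if __name__=='__main__': snap(sys.argv[1],*map(int,sys.argv[2:]))
E
python3 v.py w3 220 240 200 150
```

```text
[0.43004933 0.14808235 0.01829929] [-9.37327749e-05  3.14125768e+00  4.26830756e-04] 4.875 0.6385314574840466 [-1.21500484  0.79329114  6.1744116 ]
```

View pics/w3c.png

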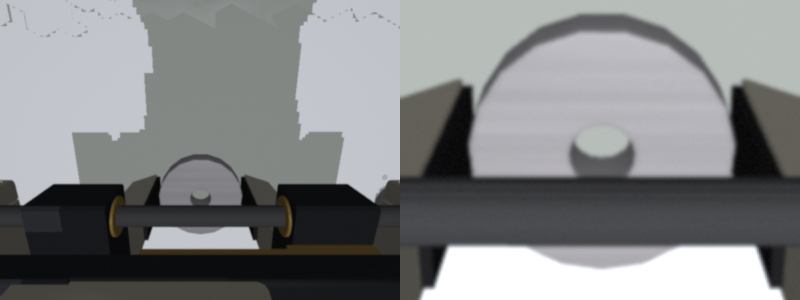

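```bash
python3 - <<'E'
from h import *
a=np.load('w3.npy'); c=cam('wrist',dict(position=a[:3],ee_rot=a[3:]))
print(cast(c,(321,315.5),.014), cast(c,(320.8,315.5),.014)-a[:3])
for x,y in ((.43,.148),(.4309,.1484)):
  q=np.array([proj(c,[x+.00675*np.cos(t),y+.00675*np.sin(t),.014]) for t in np.arange(0,6.28,1.57)]); print((q-[220,240])*2)
E
```

```text
[0.43023315 0.14974464 0.014     ] [ 0.00018382  0.00157671 -0.00429929]
[[193.93433127 178.16088251]
 [225.40533804 150.04007096]
 [193.79881435 121.19610989]
 [162.27920181 149.94753402]]
[[195.79200811 181.86376142]
 [227.23536765 153.83125607]
 [195.70125637 125.07878683]
 [164.20887265 153.73885047]]
```

jog_arm:
  moves:
    - {"fingers": 1,"xyz": [0,0,-6],"angular": [0,0,0]}
    - {"fingers": 1,"xyz": [0,0,-11.5],"angular": [0,0,0]}
    - {"fingers": 1,"xyz": [0,0,-11.5],"angular": [0,0,0]}
    - {"fingers": 1,"xyz": [0,0,-11.5],"angular": [0,0,0]}

```text
clock: 5.42
position: [0.4293, 0.1481, 0.1327]
ee_rot: [0.001, -3.141, -0.0]
force: [0.7, 0.1, -1.6]
width: 0.637
```

jog_arm:
  moves:
    - {"fingers": 1,"xyz": [-4.99,-26.1,-0.5],"angular": [0,0,0]}
    - {"fingers": 1,"xyz": [-4.99,-26.1,-0.5],"angular": [0,0,0]}
    - {"fingers": 1,"xyz": [-4.99,-26.1,-0.5],"angular": [0,0,0]}
    - {"fingers": 1,"xyz": [-4.99,-26.1,-0.5],"angular": [0,0,0]}
    - {"fingers": 1,"xyz": [-4.99,-26.1,-0.5],"angular": [0,0,0]}
    - {"fingers": 1,"xyz": [-4.99,-26.1,-0.5],"angular": [0,0,0]}
    - {"fingers": 1,"xyz": [-4.99,-26.1,-0.5],"angular": [0,0,0]}
    - {"fingers": 1,"xyz": [-4.99,-26.1,-0.5],"angular": [0,0,0]}
    - {"fingers": 1,"xyz": [-4.99,-26.1,-0.5],"angular": [0,0,0]}

```text
clock: 6.55
position: [0.4798, -0.1117, 0.138]
ee_rot: [0.003, -3.142, -0.001]
force: [-0.1, 0.6, -0.4]
width: 0.643
```

```bash
python3 v.py w4 220 240 200 150
```

```text
[ 0.47984471 -0.11173608  0.13801516] [ 3.40359591e-03 -3.14155038e+00 -6.67802302e-04] 6.55 0.6434426365270658 [-0.08241698  0.64421112 -0.36078809]
```

View pics/w4c.png

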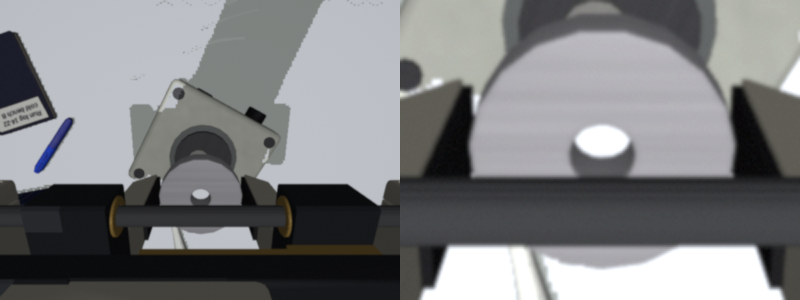

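The ring sits level in the jaws, with its bore at about (321,316) and the boss visible just behind it. I'll descend and feel for the pin.

jog_arm:
  moves:
    - {"fingers": 1,"xyz": [0,0,0.8],"angular": [0,0,0]}
    - {"fingers": 1,"xyz": [0,0,1.0],"angular": [0,0,0]}
    - {"fingers": 1,"xyz": [0,0,1.0],"angular": [0,0,0]}
    - {"fingers": 1,"xyz": [0,0,1.0],"angular": [0,0,0]}

```text
clock: 7.1
position: [0.4798, -0.1131, 0.1281]
ee_rot: [0.0, 3.142, -0.0]
force: [-0.7, 0.2, -0.6]
width: 0.638
```

jog_arm:
  moves:
    - {"fingers": 1,"xyz": [0.05,0,0.4],"angular": [0,0,0]}
    - {"fingers": 1,"xyz": [0.05,0,0.8],"angular": [0,0,0]}
    - {"fingers": 1,"xyz": [0.05,0,1.1],"angular": [0,0,0]}
    - {"fingers": 1,"xyz": [0.05,0,1.3],"angular": [0,0,0]}
    - {"fingers": 1,"xyz": [0.05,0,1.3],"angular": [0,0,0]}
    - {"fingers": 1,"xyz": [0.05,0,1.3],"angular": [0,0,0]}

```text
clock: 7.85
position: [0.4793, -0.113, 0.1151]
ee_rot: [0.0, -3.142, -0.0]
force: [-0.2, -0.3, -0.7]
width: 0.636
```

No vertical force with the ring's underside 7 mm below the pin's top, so the bore is on the pin. Lowering on.

jog_arm:
  moves:
    - {"fingers": 1,"xyz": [0,0,0.8],"angular": [0,0,0]}
    - {"fingers": 1,"xyz": [0,0,1.6],"angular": [0,0,0]}
    - {"fingers": 1,"xyz": [0,0,2.4],"angular": [0,0,0]}
    - {"fingers": 1,"xyz": [0,0,3.2],"angular": [0,0,0]}
    - {"fingers": 1,"xyz": [0,0,3.7],"angular": [0,0,0]}
    - {"fingers": 1,"xyz": [0,0,4.0],"angular": [0,0,0]}
    - {"fingers": 1,"xyz": [0,0,4.0],"angular": [0,0,0]}
    - {"fingers": 1,"xyz": [0,0,4.0],"angular": [0,0,0]}

```text
clock: 8.85
position: [0.4793, -0.113, 0.0751]
ee_rot: [-0.0, 3.141, 0.0]
force: [-0.3, -0.8, -1.5]
width: 0.642
```

jog_arm:
  moves:
    - {"fingers": 1,"xyz": [0,0,0.15],"angular": [0,0,0]}
    - {"fingers": 1,"xyz": [0,0,0.25],"angular": [0,0,0]}
    - {"fingers": 1,"xyz": [0,0,0.25],"angular": [0,0,0]}
    - {"fingers": 1,"xyz": [0,0,0.25],"angular": [0,0,0]}

```text
clock: 9.35
position: [0.4793, -0.113, 0.0725]
ee_rot: [-0.0, 3.142, 0.0]
force: [-0.6, -0.9, -1.1]
width: 0.64
```

jog_arm:
  moves:
    - {"fingers": -1,"xyz": [0,0,0],"angular": [0,0,0]}
    - {"fingers": -1,"xyz": [0,0,0],"angular": [0,0,0]}
    - {"fingers": -1,"xyz": [0,0,0],"angular": [0,0,0]}
    - {"fingers": -1,"xyz": [0,0,-4],"angular": [0,0,0]}
    - {"fingers": -1,"xyz": [0,0,-8],"angular": [0,0,0]}
    - {"fingers": -1,"xyz": [0,0,-11],"angular": [0,0,0]}
    - {"fingers": -1,"xyz": [0,0,-11],"angular": [0,0,0]}

```text
clock: 10.22
position: [0.4807, -0.1131, 0.1845]
ee_rot: [-0.001, 3.137, 0.0]
force: [-0.7, -0.9, -0.2]
width: 0.999
```

```bash
python3 v.py w5 240 160 160 120
```

```text
[ 0.48067878 -0.11313629  0.18453722] [-5.40434653e-04  3.13724774e+00  1.71374327e-04] 10.225 0.9988696271485145 [-0.66584385 -0.93745482 -0.24379378]
```

jog_arm:
  moves:
    - {"fingers": -1,"xyz": [-13.7,37.3,5.2],"angular": [0,0,0]}
    - {"fingers": -1,"xyz": [-13.7,37.3,5.2],"angular": [0,0,0]}
    - {"fingers": -1,"xyz": [-13.7,37.3,5.2],"angular": [0,0,0]}
    - {"fingers": -1,"xyz": [-13.7,37.3,5.2],"angular": [0,0,0]}
    - {"fingers": -1,"xyz": [-13.7,37.3,5.2],"angular": [0,0,0]}
    - {"fingers": -1,"xyz": [-13.7,37.3,5.2],"angular": [0,0,0]}
    - {"fingers": -1,"xyz": [-13.7,37.3,5.2],"angular": [0,0,0]}
    - {"fingers": -1,"xyz": [-13.7,37.3,5.2],"angular": [0,0,0]}
    - {"fingers": -1,"xyz": [-13.7,37.3,5.2],"angular": [0,0,0]}
    - {"fingers": -1,"xyz": [-13.7,37.3,5.2],"angular": [0,0,0]}
    - {"fingers": -1,"xyz": [-13.7,37.3,5.2],"angular": [0,0,0]}
    - {"fingers": -1,"xyz": [-13.7,37.3,5.2],"angular": [0,0,0]}

```text
clock: 11.78
position: [0.6163, 0.2596, 0.1308]
ee_rot: [0.001, 3.141, 0.0]
force: [-0.6, -0.4, -0.1]
width: 1.001
```

```bash
python3 v.py w6 260 180 120 90; python3 - <<'E'
import cv2,numpy as np
cv2.imwrite('pics/k1.png',np.vstack([cv2.imread('pics/w5c.png'),cv2.imread('pics/w6c.png')]))
E
```

```text
[0.61633293 0.25957431 0.13084329] [8.49414938e-04 3.14129146e+00 4.61630860e-04] 11.775 1.0014213578320799 [-0.55105287 -0.37338074 -0.05897395]
```

View pics/k1.png

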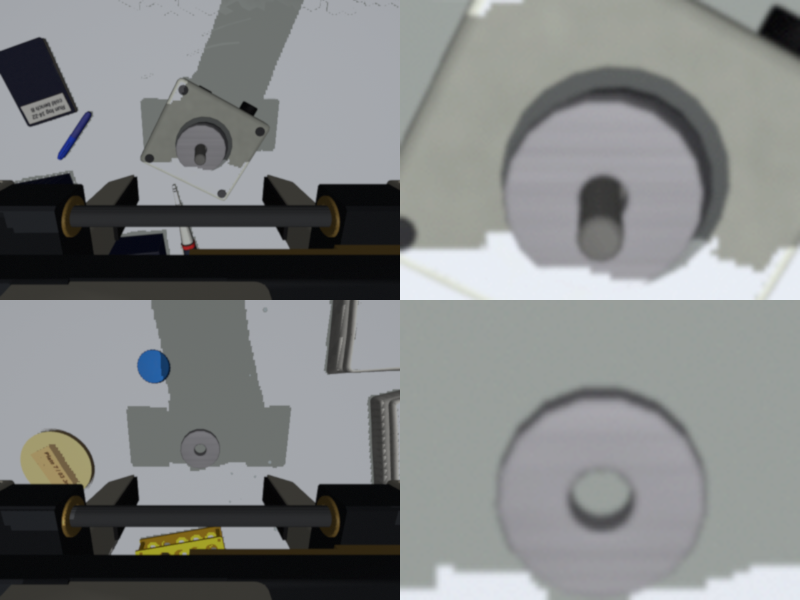

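The top crop shows the large ring seated round the pin. The medium ring's bore is at about (320.2,239.4), nearly under the tool.

jog_arm:
  moves:
    - {"fingers": -1,"xyz": [0.15,0.05,5],"angular": [0,0,0]}
    - {"fingers": -1,"xyz": [0.15,0.05,9],"angular": [0,0,0]}
    - {"fingers": -1,"xyz": [0.15,0.05,11.1],"angular": [0,0,0]}
    - {"fingers": -1,"xyz": [0.15,0.05,11.1],"angular": [0,0,0]}
    - {"fingers": -1,"xyz": [0.15,0.05,11.1],"angular": [0,0,0]}

```text
clock: 12.45
position: [0.6154, 0.2606, 0.0202]
ee_rot: [-0.0, 3.14, 0.001]
force: [0.3, 0.1, -0.5]
width: 0.999
```

jog_arm:
  moves:
    - {"fingers": 1,"xyz": [0,0,0],"angular": [0,0,0]}
    - {"fingers": 1,"xyz": [0,0,0],"angular": [0,0,0]}
    - {"fingers": 1,"xyz": [0,0,0],"angular": [0,0,0]}
    - {"fingers": 1,"xyz": [0,0,0],"angular": [0,0,0]}
    - {"fingers": 1,"xyz": [0,0,0],"angular": [0,0,0]}
    - {"fingers": 1,"xyz": [0,0,0],"angular": [0,0,0]}

```text
clock: 13.2
position: [0.6148, 0.2606, 0.0196]
ee_rot: [-0.0, 3.142, 0.0]
force: [-0.3, 0.2, -0.4]
width: 0.497
```

```bash
python3 v.py w7 220 240 200 150
```

```text
[0.61476931 0.26055039 0.01955716] [-2.36415344e-04  3.14157326e+00  2.10694483e-05] 13.2 0.4974619072638611 [-0.34520613  0.24661154 -0.41457736]
```

```bash
python3 - <<'E'
import cv2,numpy as np
for n in ('w3','w7'):
    g=cv2.imread(f'pics/{n}.png',0)[296:327,295:347]; m=(g<85).astype(np.uint8)
    k,l,st,ce=cv2.connectedComponentsWithStats(m); i=1+np.argmax(st[1:,4]); print(n,st[i],ce[i],g.min(),np.median(g))
E
```

```text
w3 [ 10  16  32  15 314] [25.61464968 24.76433121] 56 127.0
w7 [ 10  15  32  16 326] [25.55828221 23.99386503] 61 134.0
```

jog_arm:
  moves:
    - {"fingers": 1,"xyz": [0,0,-6],"angular": [0,0,0]}
    - {"fingers": 1,"xyz": [0,0,-12],"angular": [0,0,0]}
    - {"fingers": 1,"xyz": [13.5,-37.3,-12.5],"angular": [0,0,0]}
    - {"fingers": 1,"xyz": [13.5,-37.3,-12.5],"angular": [0,0,0]}
    - {"fingers": 1,"xyz": [13.5,-37.3,-12.5],"angular": [0,0,0]}
    - {"fingers": 1,"xyz": [13.5,-37.3,-12.5],"angular": [0,0,0]}
    - {"fingers": 1,"xyz": [13.5,-37.3,-12.5],"angular": [0,0,0]}
    - {"fingers": 1,"xyz": [13.5,-37.3,-12.5],"angular": [0,0,0]}
    - {"fingers": 1,"xyz": [13.5,-37.3,-12.5],"angular": [0,0,0]}
    - {"fingers": 1,"xyz": [13.5,-37.3,-12.5],"angular": [0,0,0]}
    - {"fingers": 1,"xyz": [13.5,-37.3,-12.5],"angular": [0,0,0]}
    - {"fingers": 1,"xyz": [13.5,-37.3,-12.5],"angular": [0,0,0]}

```text
clock: 14.75
position: [0.4803, -0.1111, 0.1444]
ee_rot: [0.004, -3.142, -0.001]
force: [0.0, 0.3, -1.1]
width: 0.499
```

jog_arm:
  moves:
    - {"fingers": 1,"xyz": [0.05,-0.03,1.0],"angular": [0,0,0]}
    - {"fingers": 1,"xyz": [0.05,-0.03,1.4],"angular": [0,0,0]}
    - {"fingers": 1,"xyz": [0.05,-0.03,1.4],"angular": [0,0,0]}
    - {"fingers": 1,"xyz": [0.05,-0.03,1.8],"angular": [0,0,0]}
    - {"fingers": 1,"xyz": [0.05,-0.03,2.2],"angular": [0,0,0]}
    - {"fingers": 1,"xyz": [0.05,-0.03,2.5],"angular": [0,0,0]}
    - {"fingers": 1,"xyz": [0.05,-0.03,2.7],"angular": [0,0,0]}
    - {"fingers": 1,"xyz": [0.05,-0.03,2.7],"angular": [0,0,0]}
    - {"fingers": 1,"xyz": [0.05,-0.03,2.7],"angular": [0,0,0]}

```text
clock: 15.88
position: [0.4793, -0.1129, 0.1176]
ee_rot: [-0.0, -3.142, 0.0]
force: [0.4, -0.8, -1.4]
width: 0.502
```

jog_arm:
  moves:
    - {"fingers": 1,"xyz": [0,0,0.8],"angular": [0,0,0]}
    - {"fingers": 1,"xyz": [0,0,1.6],"angular": [0,0,0]}
    - {"fingers": 1,"xyz": [0,0,2.3],"angular": [0,0,0]}
    - {"fingers": 1,"xyz": [0,0,2.7],"angular": [0,0,0]}
    - {"fingers": 1,"xyz": [0,0,2.9],"angular": [0,0,0]}
    - {"fingers": 1,"xyz": [0,0,2.9],"angular": [0,0,0]}
    - {"fingers": 1,"xyz": [0,0,2.9],"angular": [0,0,0]}

```text
clock: 16.75
position: [0.4793, -0.1129, 0.0886]
ee_rot: [-0.0, 3.142, -0.0]
force: [-0.6, -2.9, -1.5]
width: 0.501
```

jog_arm:
  moves:
    - {"fingers": -1,"xyz": [0,0,0],"angular": [0,0,0]}
    - {"fingers": -1,"xyz": [0,0,0],"angular": [0,0,0]}
    - {"fingers": -1,"xyz": [0,0,0],"angular": [0,0,0]}
    - {"fingers": -1,"xyz": [0,0,-4],"angular": [0,0,0]}
    - {"fingers": -1,"xyz": [0,0,-8],"angular": [0,0,0]}
    - {"fingers": -1,"xyz": [0,0,-9.6],"angular": [0,0,0]}
    - {"fingers": -1,"xyz": [0,0,-9.6],"angular": [0,0,0]}

```text
clock: 17.62
position: [0.4801, -0.1127, 0.1856]
ee_rot: [-0.001, 3.139, 0.0]
force: [0.7, 0.1, 0.0]
width: 0.999
```

```bash
python3 v.py w8 240 160 160 120
```

```text
[ 0.48007762 -0.11268414  0.18555989] [-8.17739651e-04  3.13889713e+00  4.53885827e-04] 17.625 0.9994254484234932 [0.65976505 0.10753392 0.03950971]
```

jog_arm:
  moves:
    - {"fingers": -1,"xyz": [3.8,41,5.3],"angular": [0,0,0]}
    - {"fingers": -1,"xyz": [3.8,41,5.3],"angular": [0,0,0]}
    - {"fingers": -1,"xyz": [3.8,41,5.3],"angular": [0,0,0]}
    - {"fingers": -1,"xyz": [3.8,41,5.3],"angular": [0,0,0]}
    - {"fingers": -1,"xyz": [3.8,41,5.3],"angular": [0,0,0]}
    - {"fingers": -1,"xyz": [3.8,41,5.3],"angular": [0,0,0]}
    - {"fingers": -1,"xyz": [3.8,41,5.3],"angular": [0,0,0]}
    - {"fingers": -1,"xyz": [3.8,41,5.3],"angular": [0,0,0]}
    - {"fingers": -1,"xyz": [3.8,41,5.3],"angular": [0,0,0]}
    - {"fingers": -1,"xyz": [3.8,41,5.3],"angular": [0,0,0]}
    - {"fingers": -1,"xyz": [3.8,41,5.3],"angular": [0,0,0]}
    - {"fingers": -1,"xyz": [3.8,41,5.3],"angular": [0,0,0]}

```text
clock: 19.18
position: [0.4415, 0.2967, 0.1317]
ee_rot: [0.001, 3.141, 0.0]
force: [-0.1, -0.3, 0.4]
width: 1.0
```

```bash
python3 v.py w9 260 180 120 90; python3 - <<'E'
import cv2,numpy as np
cv2.imwrite('pics/k2.png',np.vstack([cv2.imread('pics/w8c.png'),cv2.imread('pics/w9c.png')]))
E
```

```text
[0.44148324 0.29668591 0.13171438] [1.43956420e-03 3.14142775e+00 3.59491097e-04] 19.175 1.000409056026445 [-0.12596587 -0.33709118  0.38909094]
```

View pics/k2.png

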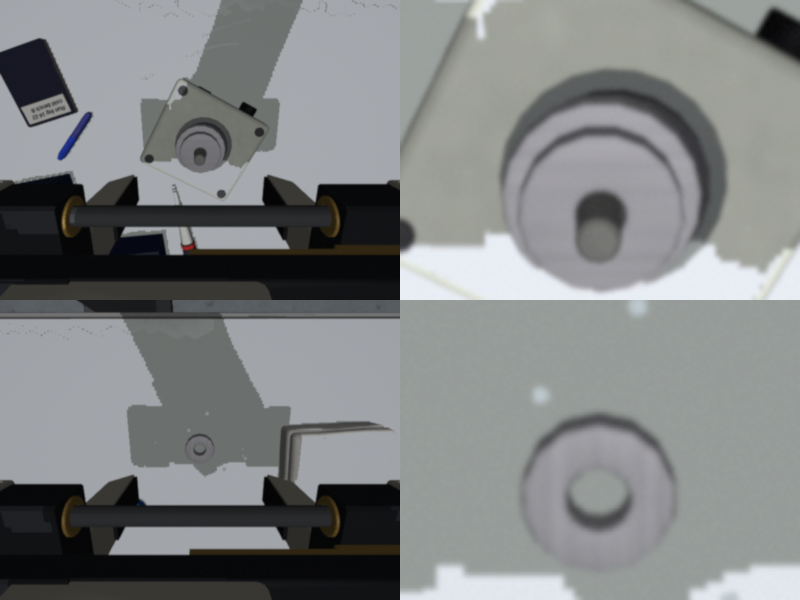

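The medium ring sits flat on the large one. The small ring's bore is at about (319.2,239), and the white box to the right is clear of the gripper.

jog_arm:
  moves:
    - {"fingers": -1,"xyz": [0.16,0,5],"angular": [0,0,0]}
    - {"fingers": -1,"xyz": [0.16,0,9],"angular": [0,0,0]}
    - {"fingers": -1,"xyz": [0.16,0,11.2],"angular": [0,0,0]}
    - {"fingers": -1,"xyz": [0.16,0,11.2],"angular": [0,0,0]}
    - {"fingers": -1,"xyz": [0.16,0,11.2],"angular": [0,0,0]}

```text
clock: 19.85
position: [0.4398, 0.2971, 0.0196]
ee_rot: [0.0, 3.141, 0.0]
force: [0.4, -0.0, 0.6]
width: 1.0
```

jog_arm:
  moves:
    - {"fingers": 1,"xyz": [0,0,0],"angular": [0,0,0]}
    - {"fingers": 1,"xyz": [0,0,0],"angular": [0,0,0]}
    - {"fingers": 1,"xyz": [0,0,0],"angular": [0,0,0]}
    - {"fingers": 1,"xyz": [0,0,0],"angular": [0,0,0]}
    - {"fingers": 1,"xyz": [0,0,0],"angular": [0,0,0]}
    - {"fingers": 1,"xyz": [0,0,0],"angular": [0,0,0]}
    - {"fingers": 1,"xyz": [0,0,0],"angular": [0,0,0]}

```text
clock: 20.72
position: [0.4396, 0.2972, 0.0195]
ee_rot: [0.0, -3.142, 0.0]
force: [0.5, 0.4, 0.4]
width: 0.353
```

```bash
python3 v.py w10 220 240 200 150; python3 - <<'E'
import cv2,numpy as np
for n in ('w3','w7','w10'):
    g=cv2.imread(f'pics/{n}.png',0)[296:327,295:347]; m=(g<85).astype(np.uint8)
    k,l,st,ce=cv2.connectedComponentsWithStats(m); i=1+np.argmax(st[1:,4]); print(n,st[i],ce[i],g.min(),np.median(g))
E
```

```text
[0.43962891 0.29718027 0.01951547] [ 1.57689439e-04 -3.14153588e+00  9.48287192e-05] 20.725 0.3531572713156475 [0.53736842 0.38562606 0.37690972]
w3 [ 10  16  32  15 314] [25.61464968 24.76433121] 56 127.0
w7 [ 10  15  32  16 326] [25.55828221 23.99386503] 61 134.0
w10 [ 10  16  32  15 312] [25.47115385 24.47115385] 61 134.0
```

jog_arm:
  moves:
    - {"fingers": 1,"xyz": [0,0,-6],"angular": [0,0,0]}
    - {"fingers": 1,"xyz": [0,0,-12],"angular": [0,0,0]}
    - {"fingers": 1,"xyz": [-3.95,-41,-12.5],"angular": [0,0,0]}
    - {"fingers": 1,"xyz": [-3.95,-41,-12.5],"angular": [0,0,0]}
    - {"fingers": 1,"xyz": [-3.95,-41,-12.5],"angular": [0,0,0]}
    - {"fingers": 1,"xyz": [-3.95,-41,-12.5],"angular": [0,0,0]}
    - {"fingers": 1,"xyz": [-3.95,-41,-12.5],"angular": [0,0,0]}
    - {"fingers": 1,"xyz": [-3.95,-41,-12.5],"angular": [0,0,0]}
    - {"fingers": 1,"xyz": [-3.95,-41,-12.5],"angular": [0,0,0]}
    - {"fingers": 1,"xyz": [-3.95,-41,-12.5],"angular": [0,0,0]}
    - {"fingers": 1,"xyz": [-3.95,-41,-12.5],"angular": [0,0,0]}
    - {"fingers": 1,"xyz": [-3.95,-41,-12.5],"angular": [0,0,0]}

```text
clock: 22.28
position: [0.4792, -0.1113, 0.1444]
ee_rot: [0.004, -3.141, -0.001]
force: [0.6, 0.0, -0.7]
width: 0.352
```

jog_arm:
  moves:
    - {"fingers": 1,"xyz": [0,0,0],"angular": [0,0,0]}
    - {"fingers": 1,"xyz": [0,0,0],"angular": [0,0,0]}

```text
clock: 22.52
position: [0.4792, -0.1121, 0.1445]
ee_rot: [0.002, -3.142, -0.0]
force: [-0.6, 0.2, -0.1]
width: 0.352
```

jog_arm:
  moves:
    - {"fingers": 1,"xyz": [0,-0.02,1.0],"angular": [0,0,0]}
    - {"fingers": 1,"xyz": [0,-0.02,1.4],"angular": [0,0,0]}
    - {"fingers": 1,"xyz": [0,-0.02,1.4],"angular": [0,0,0]}
    - {"fingers": 1,"xyz": [0,-0.02,1.8],"angular": [0,0,0]}
    - {"fingers": 1,"xyz": [0,-0.02,2.2],"angular": [0,0,0]}
    - {"fingers": 1,"xyz": [0,-0.02,2.5],"angular": [0,0,0]}
    - {"fingers": 1,"xyz": [0,-0.02,2.7],"angular": [0,0,0]}
    - {"fingers": 1,"xyz": [0,-0.02,2.7],"angular": [0,0,0]}
    - {"fingers": 1,"xyz": [0,-0.02,2.7],"angular": [0,0,0]}

```text
clock: 23.65
position: [0.4792, -0.113, 0.1176]
ee_rot: [0.0, -3.142, 0.0]
force: [-1.0, -0.1, -0.6]
width: 0.354
```

jog_arm:
  moves:
    - {"fingers": 1,"xyz": [0,0,0.6],"angular": [0,0,0]}
    - {"fingers": 1,"xyz": [0,0,1.2],"angular": [0,0,0]}
    - {"fingers": 1,"xyz": [0,0,1.5],"angular": [0,0,0]}
    - {"fingers": 1,"xyz": [0,0,1.5],"angular": [0,0,0]}
    - {"fingers": 1,"xyz": [0,0,1.5],"angular": [0,0,0]}

```text
clock: 24.28
position: [0.4791, -0.113, 0.1025]
ee_rot: [0.0, -3.141, -0.0]
force: [-0.7, -1.0, -0.3]
width: 0.356
```

jog_arm:
  moves:
    - {"fingers": -1,"xyz": [0,0,0],"angular": [0,0,0]}
    - {"fingers": -1,"xyz": [0,0,0],"angular": [0,0,0]}
    - {"fingers": -1,"xyz": [0,0,0],"angular": [0,0,0]}
    - {"fingers": -1,"xyz": [0,0,0],"angular": [0,0,0]}
    - {"fingers": -1,"xyz": [0,0,-4],"angular": [0,0,0]}
    - {"fingers": -1,"xyz": [0,0,-8],"angular": [0,0,0]}
    - {"fingers": -1,"xyz": [0,0,-8.3],"angular": [0,0,0]}
    - {"fingers": -1,"xyz": [0,0,-8.3],"angular": [0,0,0]}

```text
clock: 25.28
position: [0.4791, -0.1128, 0.1853]
ee_rot: [-0.001, 3.141, 0.001]
force: [-0.8, 0.3, -0.1]
width: 1.001
```

```bash
python3 v.py w11 240 160 160 120; python3 - <<'E'
from h import *
t=imaging.get_image('top')[:,:,::-1]; s=imaging.get_image('scene')[:,:,::-1]; cv2.imwrite('pics/s11.png',s)
cv2.imwrite('pics/k3.png',np.vstack([cv2.imread('pics/w11c.png'),np.hstack([cv2.resize(s[135:270,330:510],(400,300),interpolation=cv2.INTER_CUBIC),cv2.resize(s,(400,300))])]))
E
```

```text
[ 0.4790841  -0.11275582  0.18530109] [-5.66205824e-04  3.14137966e+00  5.12147919e-04] 25.275 1.0013673230221145 [-0.81246928  0.33737748 -0.09901332]
```

View pics/k3.png

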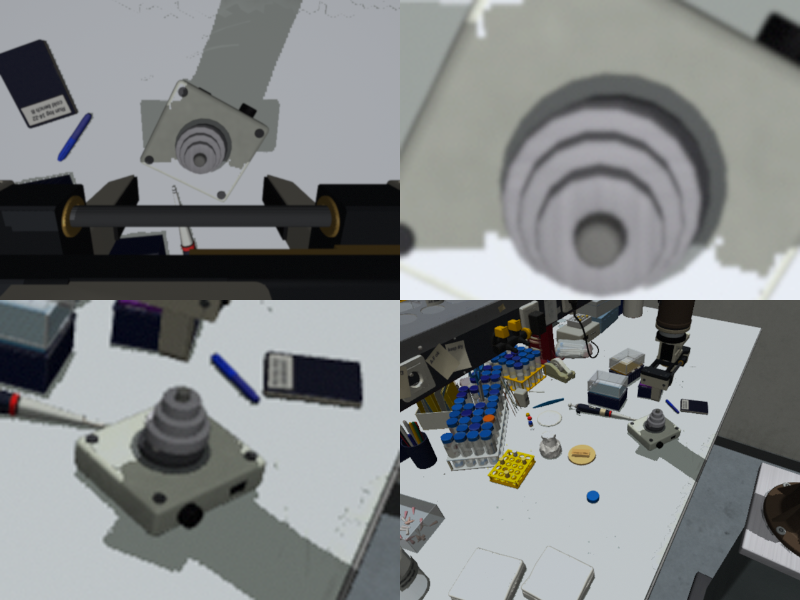

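The wrist and scene views show all three rings stacked large, medium, small, with the pin tip out on top and the bystanders in place. I'll do a light touch check on the stack height, with the fingers about 22 mm apart astride the pin.

jog_arm:
  moves:
    - {"fingers": 0.52,"xyz": [0,0,3],"angular": [0,0,0]}
    - {"fingers": 0.52,"xyz": [0,0,5],"angular": [0,0,0]}
    - {"fingers": 0.52,"xyz": [0,0,5],"angular": [0,0,0]}
    - {"fingers": 0.52,"xyz": [0,0,5],"angular": [0,0,0]}
    - {"fingers": 0.52,"xyz": [0,0,5],"angular": [0,0,0]}
    - {"fingers": 0.52,"xyz": [0,0,5],"angular": [0,0,0]}

```text
clock: 26.18
position: [0.4795, -0.113, 0.1361]
ee_rot: [-0.0, 3.141, 0.0]
force: [-0.5, 0.6, 0.3]
width: 0.396
```

jog_arm:
  moves:
    - {"fingers": 0.52,"xyz": [0,0,0],"angular": [0,0,0]}
    - {"fingers": 0.52,"xyz": [0,0,0],"angular": [0,0,0]}
    - {"fingers": 0.52,"xyz": [0,0,0],"angular": [0,0,0]}

```text
clock: 26.55
position: [0.4792, -0.113, 0.1356]
ee_rot: [-0.0, 3.142, 0.0]
force: [-0.1, 0.4, 0.2]
width: 0.239
```

jog_arm:
  moves:
    - {"fingers": 0.52,"xyz": [0,0,1],"angular": [0,0,0]}
    - {"fingers": 0.52,"xyz": [0,0,1.7],"angular": [0,0,0]}
    - {"fingers": 0.52,"xyz": [0,0,2.1],"angular": [0,0,0]}
    - {"fingers": 0.52,"xyz": [0,0,2.1],"angular": [0,0,0]}
    - {"fingers": 0.52,"xyz": [0,0,2.1],"angular": [0,0,0]}

```text
clock: 27.18
position: [0.4793, -0.113, 0.1146]
ee_rot: [-0.0, 3.141, -0.0]
force: [-0.2, 0.6, 0.4]
width: 0.239
```

jog_arm:
  moves:
    - {"fingers": 0.52,"xyz": [0,0,0.08],"angular": [0,0,0]}
    - {"fingers": 0.52,"xyz": [0,0,0.08],"angular": [0,0,0]}

```text
clock: 27.42
position: [0.4793, -0.1129, 0.1138]
ee_rot: [-0.0, 3.141, 0.0]
force: [0.7, 0.1, 0.1]
width: 0.236
```

jog_arm:
  moves:
    - {"fingers": 0.52,"xyz": [0,0,0.08],"angular": [0,0,0]}
    - {"fingers": 0.52,"xyz": [0,0,0.08],"angular": [0,0,0]}

```text
clock: 27.68
position: [0.4793, -0.113, 0.1131]
ee_rot: [-0.0, 3.141, 0.0]
force: [-0.7, -0.6, 3.8]
width: 0.239
```

Contact came at 3.8 N with the tips at about 96 mm. That is 54 + 3 × 14 mm, so all three rings are fully home. Backing off now.

jog_arm:
  moves:
    - {"fingers": 0.52,"xyz": [0,0,-3],"angular": [0,0,0]}
    - {"fingers": 0.52,"xyz": [0,0,-8],"angular": [0,0,0]}
    - {"fingers": 0.52,"xyz": [0,0,-10],"angular": [0,0,0]}
    - {"fingers": 0.52,"xyz": [0,0,-10],"angular": [0,0,0]}
    - {"fingers": 0.52,"xyz": [0,0,-10],"angular": [0,0,0]}

```text
clock: 28.3
position: [0.4787, -0.1128, 0.2121]
ee_rot: [0.0, -3.14, -0.0]
force: [0.4, -0.4, -0.1]
width: 0.237
```

```bash
python3 - <<'E'
from h import *
a=cv2.imread('pics/s11.png')[135:270,330:510].astype(int); b=imaging.get_image('scene')[135:270,330:510,::-1].astype(int)
print('stack area diff', np.abs(a-b)[35:75,55:90].mean(), arm.observe()['force'], arm.observe()['position'])
from cell import job; print(job.sign_off())
E
```

```text
stack area diff 1.6428571428571428 [ 5.82109967e-01 -2.85657149e-01  1.96521425e-04] [ 0.47853529 -0.1127624   0.21188796]
the job is handed in; nothing more can be done
None
```

All three spacer rings are back on the crank pin, the large one at the bottom, then the medium, then the small. I handed the job in at about 28 s of the 72 s allowed. Each ring went over the pin on the first try, with no upward push felt on the pin.

**Last checks:**
- The wrist and scene views show the rings stacked in that order, with the pin tip standing out on top.
- A light touch on the stack (3.8 N) met its top about 96 mm above the bench, which is the height with all three fully home.
- After backing off, the picture of the stack was essentially unchanged and the force on the arm was about zero.
- The dish, bottle cap and flask were not handled. By eye, they look where they were in the scene view; I did not measure their positions again.

**Two odd readings:**
- The force showed about 6 N upward while I was gripping the large ring on the bench, possibly from the fingertips sitting very close to the bench top.
- The jaws read about 32.5 mm on the 34 mm small ring. It still went on without trouble.

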